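Press a well-plate lid home in a toggle-clamp nest

TASK

Close the lid of the well plate in the press nest: slide the plate snugly and squarely into the corner of the two fences, then swing the toggle clamp over onto it, push it down until the lid is fully home and keep it down for about a second. Then swing the clamp all the way back open and leave the plate sitting in the corner, without disturbing the other things on the bench.

Things in the scene. Friction and masses are not known exactly. Their poses are not given: they have to be found in the camera images.
- nest: fixed aluminium press nest, deck 270 x 270 mm, its top 10 mm above the bench. Origin at bench height below the inner corner of its two steel fences; the deck spans x -190..+80, y -235..+35 mm in this frame. +x points roughly away from the robot, z up. The clamp's bracket (60 mm wide, 84 mm high) stands behind the far fence at y = -63.5 mm
- corner (a point): inner corner of the fences at deck height, 10 mm above the nest's origin, same axes. Fences are 12 mm thick, 14 mm high above the deck. Far fence: inner face x = 0, spans y -200..+12 mm. Side fence: inner face y = 0, spans x -115..0 mm. The plate goes on the -x, -y side, long sides along y (either way round): its centre is then at x = -42.5, y = -63.5 mm
- plate: loose white 24-well plate with a clear press-in lid, body 127 (own x) x 85 (own y) x 18 mm, about 0.2 kg, lying on the smooth deck near the corner. Too wide to grasp: push its vertical sides. Origin at the centre of its underside, z up. The lid is inset 3 mm from the body's sides; its top is 28 mm above the underside at first, 22 mm when home
- lid (a joint): how far the lid is pressed into the plate, in m: 0 = standing proud as at the start, 0.006 = fully home. It is a stiff push fit (about 18 N), stays where it is left
- clamp (a joint): angle of the clamp arm, rad: 0 = level, foot on a fully home lid; grows as the arm swings up and back; 1.57 = upright; 1.85 = fully open on its stop (start). An over-centre spring and the arm's weight drive it open above about 1.05 rad, shut below (up to 0.7 N m); damping 0.3 N m s/rad. They do not press the lid home alone: push the bar down, about 5 N more
- clamp_pivot (a point): pivot of the clamp arm, fixed to the nest at x = +35, y = -63.5, z = 72 mm in the nest's frame; the hinge axis lies along the nest's y; frame parallel to the nest's
- clamp_bar (a point): middle of the clamp's handle, a round black T-bar 16 mm thick, 130 mm long, along the nest's y, 160 mm from the pivot: at pivot + 160 mm x (-cos q along nest x, sin q up), q the arm's angle. The steel arm (18 mm wide, 14 mm thick) joins it in the middle: grasp one half, e.g. 40 mm from the middle. Own -x runs out along the arm, y along the bar
- clamp_foot (a point): centre of the face of the clamp's rubber foot (34 mm in diameter), 77.5 mm from the pivot along the arm and 40 mm below the arm's centre line; axes as clamp_bar
- rack: bystander: white tube rack with capped tubes, 90 x 200 x 96 mm, loose, right of the nest; origin at the centre of its underside
- bottle: bystander: amber jar, 70 mm in diameter, 150 mm high, loose, left of the nest; origin at the centre of its underside
- carton: bystander: cardboard carton 160 x 110 x 90 mm, loose, left of the nest; origin at the centre of its underside
Mind the look-alikes: they are no part of the job. What is meant by the plate is not blue, pink or turquoise, and is the larger of those in its own colour.

How it is judged:
By the outcome, as a careful person would: the job done as asked, in the order asked, and still so for the second after the job is handed in, with the robot touching nothing.
It also fails if it takes over 64 s, if anything falls off the work surface, if the arm or the gripper's body presses on something with over 40 N, if the wrist force passes 120 N, or if a joint passes its speed limit or range.

ROBOT

A 6-joint arm with a two-finger parallel gripper is mounted at the origin on the work surface. World frame = base frame: x ahead of the robot, y to its left, z up, the work surface at z = 0. Lengths are in m, angles in degrees, forces in N, time in s.
With the tool pointing down it reaches from about 0.325 to 0.775 m from the base axis. Payload 5.5 kg.
Tool frame: the origin (TCP) lies at the centre of the arm's flange, where the gripper is bolted on; the fingertips stand 182 mm ahead of it and the grasp point (between the pads) lies 163 mm ahead of it; z points along the fingers, y is the line along which they close (so a half turn about z gives the same grasp; the last joint's range is limited). The gripper opens to 88 mm and grips with 3 to 60 N. Pads are 20 mm wide; open, the fingers measure 115 mm over their backs; the gripper's body (75 mm by 178 mm) begins 61 mm behind the grasp point.
Start: joints at [-68.05, 5.22, 70.514, -0, 104.267, -3.249], TCP at [0.255, -0.543, 0.405] pointing down, gripper open.
Joint ranges: [-164.24, 164.24], [-49.07, 125.15], [9.68, 141.18], [-86.29, 266.29], [3.28, 154.24], [-151.56, 151.56]. Speed limits (degrees/s): [147.25, 147.25, 172.46, 180, 180, 180].

INTERFACE

Orientations are given as [roll, pitch, yaw] about the fixed x, y, z axes, in that order (R = Rz(yaw) Ry(pitch) Rx(roll)).
In Python, from station import r gives the robot as it stands. The module is installed in compiled form; this text tells all that it offers. Calls block until the motion is done:
- r.reach(position, orientation): joint-space move of the TCP to a pose.
- r.servo_line(position, rotation=None, speed=0.15): straight line of the TCP; rotation=None keeps the orientation; speed is the mean speed in m/s.
- r.move_joints(angles): joint-space move.
- r.let_go() and r.grab(squeeze=None): open the fingers fully, or close them until they stop; squeeze is the grip in N (None keeps the last).
- r.wait(seconds).
- r.inverse_kinematics(position, orientation): joint angles nearest the present ones, or None.
- r.sense(): the state.
- r.snapshot(name): name is "scene" or "top" or "wrist"; returns a dict with "frame" (420x560x3 uint8, red, green, blue), "fx", "fy", "cx", "cy" (pixels), "R" (3x3) and "t" (3): a world point X has camera coordinates R X + t. Camera axes: x right, y down, z forward; pixel columns grow to the right and rows downward; lengths in m; the calibration is good to about 2 mm. A picture is of the moment at which its call begins. There is no depth.
A pose or a line that the arm cannot do raises r.IKError and nothing moves.
- r.hand_in(): hands the job in; it is judged then, once.
The state is a dict: "clock": time; "joints": joint angles; "joint_vel": joint speeds; "joint_torque": joint torques, N m; "tcp_pos": TCP position; "orientation": TCP orientation; "contact_force": force on the tool from outside, world axes, zero at the start; "torque": the same for the moment, N m; "opening": finger opening in m; "gripper_force": force on a finger pad.
Only numpy, scipy, OpenCV 4.12 (cv2) and the standard library are available. Lean on these libraries where they do the work, as an engineer would, in place of code of your own. Each camera call takes 0.05 s, during which the arm holds its last target. There are 200 camera calls.

## Working session

There is one attempt and no reset: what is moved stays moved. The work goes in short steps, each a Python script; the robot and the scene stay as the last script left them, time stands still between calls to the robot, and variables do not carry over. Pictures are saved under pics/ and viewed, at most 10 in all, crops included, and the job is handed in when it is done.

```bash
mkdir -p pics
cat > h.py <<'E'
from station import r
import numpy as np, cv2, pickle
def snap(n,f):
    s=r.snapshot(n); cv2.imwrite('pics/'+f+'.png',s['frame'][:,:,::-1]); pickle.dump(s,open('pics/'+f+'.pkl','wb')); return s
def load(f): return pickle.load(open('pics/'+f+'.pkl','rb'))
def ray(s,u,v,z):
    R=np.array(s['R']);t=np.array(s['t']);c=-R.T@t
    d=R.T@np.array([(u-s['cx'])/s['fx'],(v-s['cy'])/s['fy'],1]); return c+d*(z-c[2])/d[2]
def proj(s,X):
    p=np.array(s['R'])@np.array(X)+np.array(s['t']); return np.array([s['fx']*p[0]/p[2]+s['cx'],s['fy']*p[1]/p[2]+s['cy']])
E
python3 - <<'E'
from h import *
a=snap('top','top0');b=snap('scene','sc0')
for s in(a,b): print(-np.array(s['R']).T@s['t'],s['fx'])
print(r.sense()['clock'])
E
```

```text
[ 0.31746178 -0.00442853  1.3440812 ] 464.3929179174649
[ 1.19637265 -0.16559415  0.93852504] 379.9736480536785
0.1
```

View pics/top0.png

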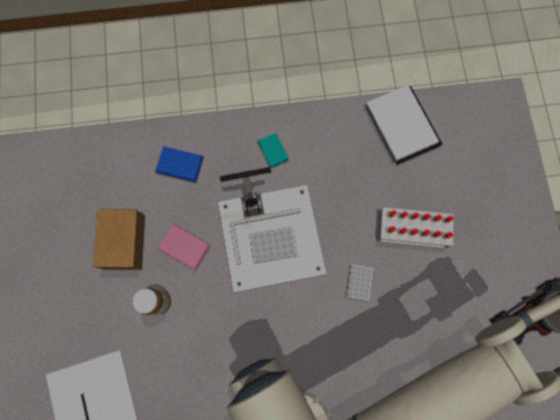

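View pics/sc0.png

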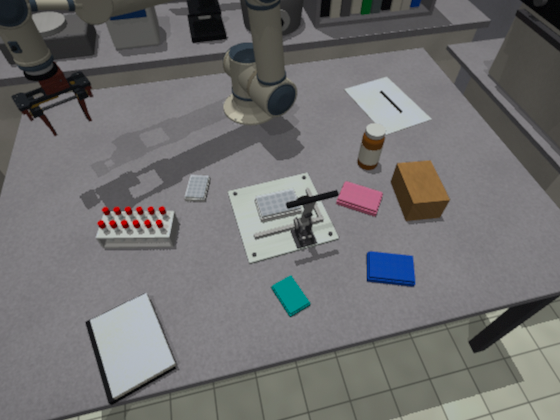

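The top view shows the nest's white deck (corners about (219,202), (308,187), (325,278), (233,290)), with the clamp bar at (245,174). There are two white well plates: one on the deck at (273,245), and a smaller one on the bench at (360,282). The larger one, on the deck, fits the description. I'll confirm it with an enlarged crop.

Run:
```python
from h import *
s=load('top0'); c=s['frame'][160:310,205:385,::-1]
cv2.imwrite('pics/crop0.png',cv2.resize(c,None,fx=4,fy=4,interpolation=cv2.INTER_CUBIC))
for p in [(219,202),(308,187),(325,278),(233,290)]: print(ray(s,*p,.01).round(3))
```

```text
[0.654 0.131 0.01 ]
[ 0.668 -0.136  0.01 ]
[ 0.396 -0.149  0.01 ]
[0.393 0.115 0.01 ]
```

View pics/crop0.png

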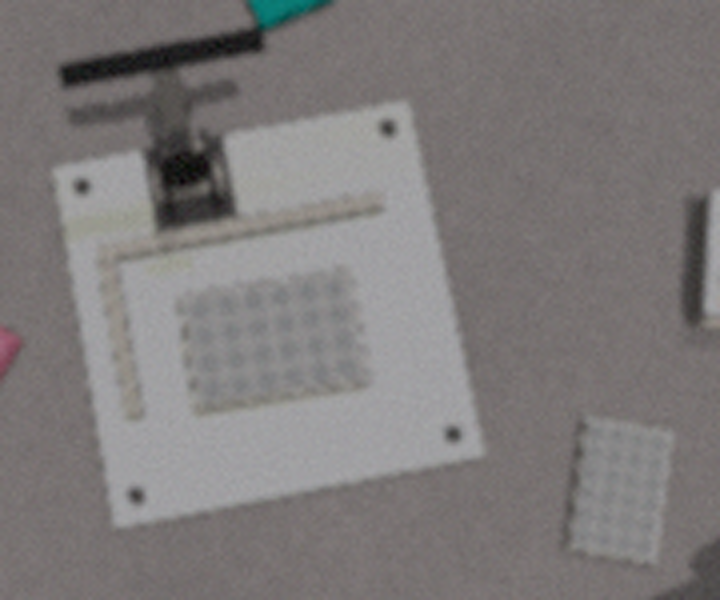

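The crop confirms it. The plate on the deck at crop (275,340) is larger than the loose one at (622,490). The far fence is at about (240,225) and the side fence at about (122,340). Next I'll look from close up with the wrist camera.

Run:
```python
from h import *
s=r.sense(); print(s['orientation'],s['clock'])
# nest +x in world ~ yaw 7deg; fingers' y
r.reach([0.40,-0.02,0.45],[180,0,8]) 
s=r.sense(); print(s['joints'],s['clock'])
w=snap('wrist','w0'); print(-np.array(w['R']).T@w['t'],np.array(w['R']).round(2).tolist(),w['fx'])
```

```text
[-1.79899914e+02 -5.63440752e-03  2.51991227e+01] 0.1
[-7.78933347e+00 -2.44977515e+01  9.23336583e+01 -1.16376524e-02
  1.12175848e+02  7.42462691e+01] 2.0667
[ 0.46944917 -0.01082579  0.42985044] [[0.14, -0.99, 0.0], [-0.96, -0.13, 0.26], [-0.26, -0.04, -0.97]] 363.7241283102427
```

View pics/w0.png

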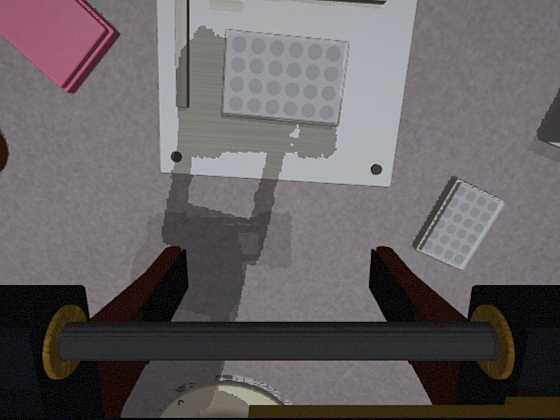

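The wrist view shows the plate clearly (about (222..348, 30..125)). The fences are cut off at the top, so I'll move forward and look again.

Run:
```python
from h import *
r.servo_line([0.47,-0.02,0.45],speed=.12)
w=snap('wrist','w1'); print(r.sense()['clock'])
```

```text
2.9
```

View pics/w1.png

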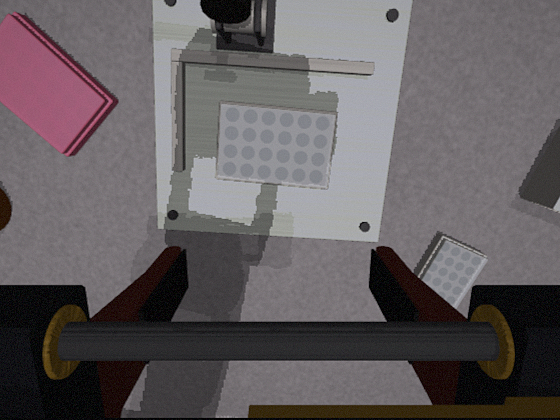

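Run:
```python
from h import *
s=load('w1')
cv2.imwrite('pics/crop1.png',cv2.resize(s['frame'][40:200,160:390,::-1],None,fx=3.4,fy=3.4,interpolation=cv2.INTER_CUBIC))
g=cv2.cvtColor(s['frame'],cv2.COLOR_RGB2GRAY); P=[]
for u,v in [(170,2),(392,15),(364,227),(173,215)]:
    u0=u-9;v0=max(v-9,0);m=(g[v0:v+10,u0:u+10]<70); y,x=np.nonzero(m); p=(x.mean()+u0,y.mean()+v0); P.append(ray(s,*p,.01)[:2]); print(p,P[-1].round(4),m.sum())
```

```text
(np.float64(170.32075471698113), np.float64(2.0943396226415096)) [0.6347 0.1152] 53
(np.float64(391.7685950413223), np.float64(14.801652892561984)) [ 0.6549 -0.1141] 121
(np.float64(364.02777777777777), np.float64(226.09722222222223)) [ 0.4247 -0.1315] 72
(np.float64(172.32584269662922), np.float64(214.59550561797752)) [0.4071 0.0987] 89
```

View pics/crop1.png

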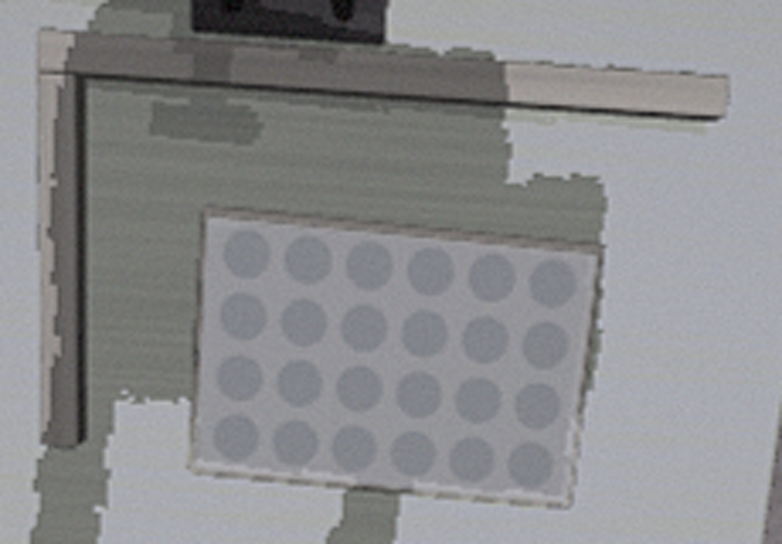

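```bash
cat >> h.py <<'E'
PSI=np.radians(4.35); RN=np.array([[np.cos(PSI),-np.sin(PSI)],[np.sin(PSI),np.cos(PSI)]]); O=np.array([.5783,.0962])
def n2w(x,y): return O+RN@np.array([x,y])
def w2n(p): return RN.T@(np.array(p)[:2]-O)
E
python3 - <<'E'
from h import *
for f in('w1','top0'):
    s=load(f)
    for n,p in [('corner',(0,0,.01)),('farend',(0,-.2,.01)),('sideend',(-.115,0,.01)),('cornertop',(.012,.012,.024))]:
        q=proj(s,[*n2w(*p[:2]),p[2]]); print(f,n,q.round(1),((q-[160,40])*3.4).round(0), ((q-[205,160])*4).round(0))
s=load('w1')
def C(a,b,z): return w2n(ray(s,160+a/3.4,40+b/3.4,z))
for nm,z,L in [('body',.028,[(204,209),(601,247),(573,506),(189,471)]),('wells',.038,[(247,254),(551,282),(530,463),(235,437)])]:
    Q=np.array([C(a,b,z) for a,b in L]); print(nm,(Q*1e3).round(1).tolist(),'mean',(Q.mean(0)*1e3).round(1))
    print('len',[round(float(np.linalg.norm(Q[i]-Q[(i+1)%4])*1e3),1) for i in range(4)]); d=Q[0]-Q[1]+Q[3]-Q[2]; print('yaw of long rel nest y',np.degrees(np.arctan2(-d[0],d[1])))
E
```

```text
w1 corner [184.7  62.9] [84. 78.] [ -81. -388.]
w1 farend [369.5  75.4] [712. 120.] [ 658. -338.]
w1 sideend [185.1 169.3] [ 85. 440.] [-79.  37.]
w1 cornertop [169.6  47.7] [33. 26.] [-141. -449.]
top0 corner [233.2 225.5] [249. 631.] [113. 262.]
top0 farend [300.3 212.7] [477. 587.] [381. 211.]
top0 sideend [240.1 264.2] [272. 762.] [140. 417.]
top0 cornertop [228.  221.5] [231. 617.] [ 92. 246.]
body [[-37.7, -41.5], [-41.3, -165.8], [-124.1, -165.3], [-120.3, -38.3]] mean [ -80.9 -102.7]
len [124.4, 82.8, 127.0, 82.7]
yaw of long rel nest y -1.6550285648406478
wells [[-50.3, -56.4], [-52.7, -150.0], [-109.1, -148.6], [-106.7, -54.3]] mean [ -79.7 -102.3]
len [93.6, 56.4, 94.3, 56.4]
yaw of long rel nest y -1.4692949303603344
```

```bash
cat >> h.py <<'E'
Y=4.35
def P(x,y,z): return [*n2w(x,y),z]
def push(x,y,ax,end,z,rot,stop=6,step=.002):
    """advance along nest axis ax until force along it exceeds stop or coordinate 'end'"""
    p=np.array([x,y]); d=np.r_[RN[:,ax],0]; f0=np.array(r.sense()['contact_force'])
    f=0
    while p[ax]<end:
        p[ax]+=step; r.servo_line(P(*p,z),rot,speed=.03); f=-(np.array(r.sense()['contact_force'])-f0)@d
        if f>stop: break
    print('push end',(p*1e3).round(1),'F',round(float(f),1),r.sense()['clock']); return p
E
python3 - <<'E'
from h import *
a=[180,0,Y]
r.reach(P(-.16,-.1025,.27),a)
r.servo_line(P(-.16,-.1025,.198),speed=.1)
r.servo_line(P(-.105,-.1025,.198),speed=.06)
print(r.sense()['contact_force'],r.sense()['clock'])
p=push(-.105,-.1025,0,-.085,.198,a)
snap('wrist','w2')
r.servo_line(P(p[0]-.02,p[1],.198),speed=.1)
r.servo_line(P(p[0]-.02,p[1],.30),speed=.2)
print(r.sense()['clock'])
E
```

```text
[-0.23412238 -0.59206179 -0.05484406] 5.6
push end [ -93.  -102.5] F 7.0 7.1
8.1583
```

Run:
```python
from h import *
b=[180,0,Y+90]
r.grab(10); print(r.sense()['opening'],r.sense()['clock'])
r.reach(P(-.046,-.205,.30),b)
r.servo_line(P(-.046,-.205,.198),speed=.12)
r.servo_line(P(-.046,-.150,.198),speed=.06)
print(r.sense()['contact_force'])
p=push(-.046,-.150,1,-.12,.198,b)
r.servo_line(P(-.046,p[1]-.03,.198),speed=.1)
r.servo_line(P(-.046,p[1]-.03,.30),speed=.2)
r.let_go()
r.reach(P(-.15,-.0635,.30),[180,0,Y]); 
r.servo_line(P(-.125,-.0635,.198),speed=.12)
p=push(-.125,-.0635,0,-.085,.198,[180,0,Y],step=.003)
r.servo_line(P(p[0]-.03,p[1],.198),speed=.1)
r.servo_line(P(-.11,-.11,.44),speed=.25)
snap('wrist','w3');print(r.sense()['clock'])
s=load('w3');print(proj(s,P(0,0,.01)),proj(s,P(-.085,-.127,.028)))
```

```text
0.0008164260319774911 9.5
[ 0.2862402  -0.28520091 -0.14531139]
push end [ -46. -136.] F 7.6 14.8417
push end [-92.  -63.5] F 11.6 22.6333
24.2667
[173.67928106  74.60911826] [293.98460574 157.60135438]
```

View pics/w3.png

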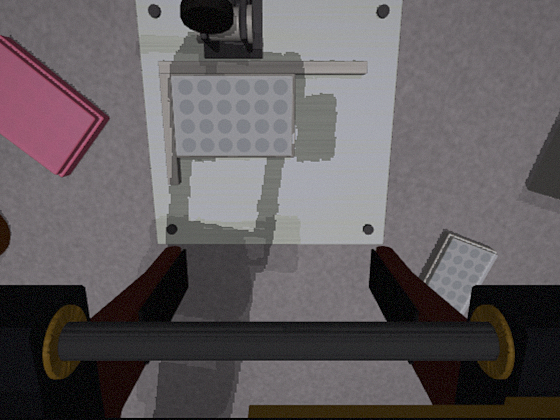

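The plate sits at (172..295, 72..157), against the far fence (row 73) and the side fence (col 172). A crop will show any gaps.

Run:
```python
from h import *
s=load('w3')
cv2.imwrite('pics/crop3.png',cv2.resize(s['frame'][50:190,145:305,::-1],None,fx=4.2,fy=4.2,interpolation=cv2.INTER_CUBIC))
```

```text
(no output)
```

View pics/crop3.png

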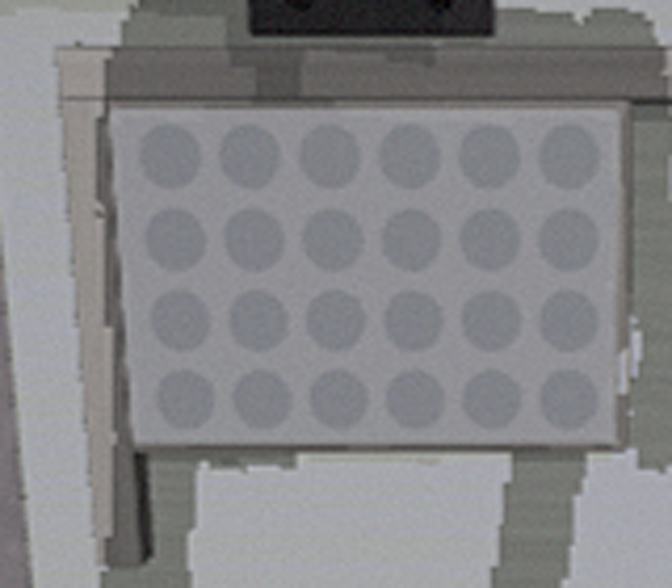

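The crop shows it snug and square: it is flush along the far fence (crop row ~102) and touching the side fence. Next is the clamp.

```bash
cat >> h.py <<'E'
def B(q,dz=0,dx=0,yo=-.1035): return P(.035-.16*np.cos(q)+dx,yo,.072+.16*np.sin(q)+.163+dz)
b=[180,0,Y+90]
E
python3 - <<'E'
from h import *
s=load('top0'); 
c=w2n(ray(s,245.5,174.2,.23)); print('bar seen',c)
for q in np.arange(1.85,-.01,-.3):
    j=r.inverse_kinematics(B(q),b); print(None if j is None else np.round(j,0))
E
```

```text
bar seen [ 0.07847884 -0.06588149]
[ -3.  15.  61.   0. 104.  -7.]
[ -4.   8.  69.   0. 103.  -8.]
[ -4.   1.  77.   0. 102.  -9.]
[ -5.  -6.  86.   0. 100.  -9.]
[ -6. -11.  94.   0.  97. -10.]
[ -6. -15. 101.   0.  94. -10.]
[ -6. -15. 106.   0.  89. -11.]
```

Run:
```python
from h import *
r.reach(B(1.85,.08),b)
r.servo_line(B(1.85),speed=.1)
f0=np.array(r.sense()['contact_force'])
r.grab(25); s=r.sense(); print(s['opening'],np.round(np.array(s['contact_force'])-f0,1),s['clock'])
F=[]
for q in np.linspace(1.85,.15,12)[1:]:
    r.servo_line(B(q),b,speed=.12); F.append((np.array(r.sense()['contact_force'])-f0).round(1).tolist())
print(F, r.sense()['clock'], r.sense()['opening'])
snap('wrist','w4'); snap('scene','sc4')
```

```text
0.015154172036410521 [ 2.6  0.5 -0. ] 27.675
[[2.5, 0.8, 2.9], [2.0, 1.4, 5.3], [0.2, 2.7, 6.7], [-1.5, 2.3, 4.9], [-0.9, 3.0, 1.3], [-0.5, 3.2, -2.5], [0.7, 3.2, -3.6], [2.0, 3.2, -6.1], [3.8, 3.8, -6.7], [5.2, 2.6, -6.4], [5.6, 2.2, -5.0]] 31.6167 0.015102715554125574
```

View pics/sc4.png

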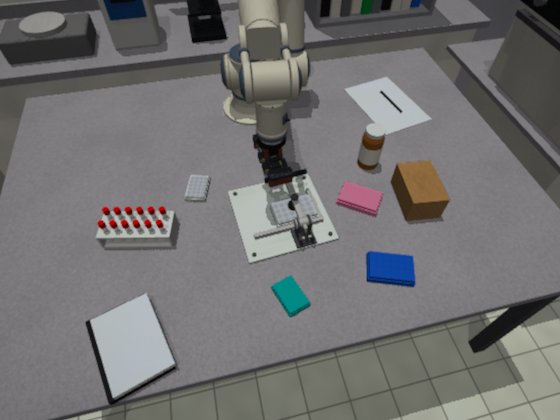

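The scene view shows the clamp swung over with its foot above the plate (about (293,205)), the gripper on the bar at (285,178), and the bystanders untouched. Now I'll press down.

Run:
```python
from h import *
r.servo_line(B(.08),b,speed=.1)
L=[]
for i in range(40):
    z=.0125-.0015*i; 
    q=np.arcsin(max(z,0)/.16)
    r.servo_line(B(q,min(z,0)),b,speed=.03); s=r.sense(); L.append((round(z*1e3,1),round(float(s['contact_force'][2]),1),round((s['tcp_pos'][2]-.235)*1e3,1)))
    if s['contact_force'][2]>26 or z<-.012: break
r.wait(1.2); s=r.sense();print(L,np.round(s['contact_force'],1),s['tcp_pos'],s['clock'],s['opening'])
snap('wrist','w5'); snap('scene','sc5')
```

```text
[(12.5, -1.9, np.float64(13.2)), (11.0, 2.1, np.float64(12.5)), (9.5, 4.6, np.float64(11.3)), (8.0, 5.7, np.float64(9.9)), (6.5, 5.6, np.float64(8.5)), (5.0, 6.2, np.float64(7.0)), (3.5, 6.6, np.float64(5.5)), (2.0, 6.4, np.float64(4.1)), (0.5, 5.9, np.float64(2.6)), (-1.0, 6.9, np.float64(1.3)), (-2.5, 12.9, np.float64(0.9)), (-4.0, 21.2, np.float64(0.7)), (-5.5, 26.7, np.float64(0.4))] [-8.6  5.4 26.9] [ 0.46222163 -0.01648212  0.23544265] 36.425 0.015737226560835482
```

The push-fit plateau (about 6 N over ~12 mm of bar travel, roughly 6 mm at the foot) ended in a hard stop at level. I held it there for over 1 s, so now I'll open the clamp.

Run:
```python
from h import *
F=[]
r.servo_line(B(0),b,speed=.05)
for q in np.linspace(0,1.87,14)[1:]:
    r.servo_line(B(q),b,speed=.12); F.append((np.array(r.sense()['contact_force'])).round(1).tolist())
print(F,r.sense()['opening'])
r.wait(.2); r.let_go(); r.servo_line(B(1.85,.08),speed=.15)
r.reach(P(-.11,-.11,.44),[180,0,Y])
r.wait(.1); s=snap('wrist','w6'); snap('top','top6'); t=snap('scene','sc6'); print(r.sense()['clock'])
c=cv2.resize(s['frame'][30:200,130:320,::-1],(570,510),interpolation=cv2.INTER_CUBIC)
d=cv2.resize(t['frame'][120:290,190:400,::-1],(570,461)); d=d[:, :]
a=cv2.resize(c,(400,358)); e=cv2.resize(d,(400,323)); out=np.zeros((358,800,3),np.uint8); out[:,:400]=a; out[:323,400:]=e
cv2.imwrite('pics/m6.png',out)
```

```text
[[9.9, 2.4, -5.9], [10.1, 2.2, -8.2], [6.6, 0.9, -8.2], [-0.0, 0.5, -3.6], [-6.9, -0.1, 1.0], [-10.5, -0.0, 8.5], [-11.4, -1.0, 13.4], [-6.1, -0.8, 12.9], [-1.4, -0.5, 9.1], [0.7, -0.7, 6.0], [2.2, -1.9, 5.1], [3.9, -2.2, 4.1], [-7.5, -4.5, 7.2]] 0.015146031872894903
44.9
```

View pics/m6.png

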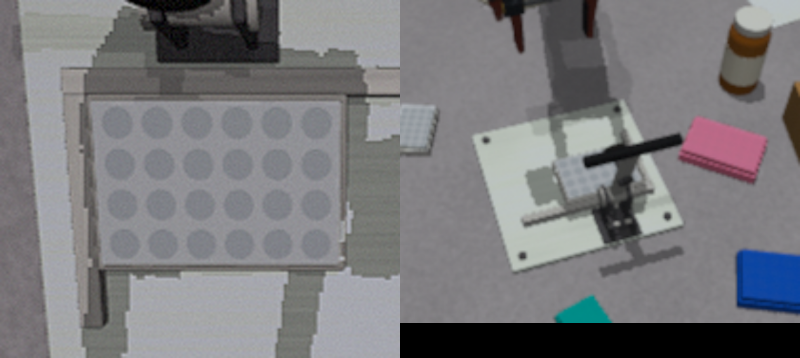

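The clamp is fully open and the plate is in the corner with the lid seated. I'll check numerically that the plate did not shift relative to the nest during the press.

Run:
```python
from h import *
a,b_=load('w3'),load('w6')
G=[cv2.cvtColor(s['frame'],cv2.COLOR_RGB2GRAY).astype(np.float32) for s in(a,b_)]
print(np.abs(np.array(a['t'])-b_['t']).max())
for n,(u0,v0,u1,v1) in {'screwL':(161,219,183,240),'screwR':(357,219,379,240),'screwTR':(372,2,394,23),'fenceEnd':(350,55,380,82),'plate right edge':(286,95,304,140),'plate front edge':(195,149,280,164)}.items():
    T=G[0][v0:v1,u0:u1]; S=G[1][max(v0-5,0):v1+5,u0-5:u1+5]; S=cv2.resize(S,None,fx=4,fy=4,interpolation=3);T=cv2.resize(T,None,fx=4,fy=4,interpolation=3)
    m=cv2.matchTemplate(S,T,cv2.TM_CCOEFF_NORMED); _,v,_,l=cv2.minMaxLoc(m); print(n,(l[0]-20)/4,(l[1]-4*(v0-max(v0-5,0)))/4,round(v,2))
# predicted body top edges in both, nest-corner pose
for s in (a,b_): print([proj(s,P(*p,.028)).round(1).tolist() for p in [(-.085,-.0635),(-.04,-.127)]],proj(s,P(0,-.2,.024)).round(1))
```

```text
0.000864134232952285
screwL 0.0 0.0 0.98
screwR -1.0 1.0 0.95
screwTR -1.0 2.0 0.97
fenceEnd 0.0 1.0 0.94
plate right edge 0.0 1.0 0.87
plate front edge 0.0 0.0 0.86
[[234.5, 157.6], [294.5, 113.9]] [366.5  73.1]
[[234.5, 158.4], [294.2, 114.9]] [365.9  74.4]
```

The plate has not shifted beyond the small change in camera pose.

```bash
python3 -c "
from station import r
print(r.hand_in())"
```

```text
the job is handed in; nothing more can be done
None
```

The job is handed in at about 45 s: the plate was pushed snug and square into the corner, the lid pressed to its hard stop and held down for over 1 s, and the clamp swung back fully open; the images showed no sign of the plate shifting or of other items being disturbed.

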